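# Screw the igniter plug into the kiln burner

## Task

Take the igniter plug out of its wooden stand and screw it by hand into the deep well of the kiln burner: feel for the start of the thread at the bottom with only a light push while turning, let the plug drop into the start, then turn it clockwise until its steel shoulder sits flush on the burner's rim, and let go. Never press or twist it hard against the burner (stay below about 25 N), and leave the jar, the tape roll and the stone where they are.

Things in the scene. Friction and masses are not known exactly. Their poses are not given: they have to be found in the camera images.
- plug: Igniter plug, about 0.12 kg, standing upright. Origin: centre of its tip; z up along its axis. Steel shank 15 mm in diameter, tapered to 8 mm over the lowest 7 mm; at 66 to 86 mm above the tip a chamfered guide collar 28 mm in diameter, at 86 to 92 mm a shoulder disc 42 mm in diameter, at 92 to 138 mm a smooth round white ceramic head 28 mm in diameter, to grip from above at any yaw.
- plug_shoulder (a point): Centre of the underside of the plug's shoulder disc, 86 mm above its tip.
- plug_lugs (a point): Middle of the plug's thread lugs, 14 mm above its tip: a round cross pin 6 mm thick along the plug's x axis, 28 mm from end to end, that sticks out of the shank on both sides (two-start thread).
- burner: Kiln burner, fixed: dark steel pot 60 mm in diameter, 95 mm high, on a round flange (104 mm in diameter, 10 mm high), brass gas stub on its +x side. Origin: centre of its underside, z up. From the top a round well 33 mm in diameter goes 55 mm down to a fixed dark steel bush with an 18 mm bore (1.5 mm sideways play for the shank) whose flat face stops the lugs.
- burner_mouth (a point): Centre of the well's mouth in the rim's plane, 95 mm above the table. Height of the plug's shoulder over it: 20 mm with the lugs on the bush's face, 7 mm with the lugs dropped into the thread's start, 0 mm screwed home.
- bush_face (a point): Centre of the bush's face, 40 mm above the table. Two slots in it, across from each other and 10 mm wide, are the thread's starts; their line lies at an unknown angle within 1.1 rad either side of the burner's x axis (its axes are this point's axes) and is hidden in the well. Each slot has a hard wall on its anticlockwise side.
- bush_thread (a point): Centre of the bush's grooves, 27 mm above the table. From each slot a groove runs clockwise (seen from above), level for about 0.2 rad, then falling 8 mm over the next 1.57 rad (3 mm of play up and down). The shoulder meets the rim after about 1.6 rad; a hard stop comes about 2.05 rad from the slot, so stop turning when home.
- stand: Wooden stand, fixed, 84 x 84 mm, 95 mm high: a top plate 12 mm thick on four legs, with a 31 mm hole in the middle from which the plug hangs by its shoulder. Origin: centre of its underside.
- jar: Bystander: small glaze jar with a red lid, alone near the front corner of the tile tray, 52 mm in diameter, 66 mm high, origin at its base.
- tape_roll: Bystander: roll of masking tape lying flat in front of the tile cutter, 104 mm in diameter, 25 mm high, origin at its base.
- stone: Bystander: grey rubbing stone lying near the front edge, 90 x 106 x 24 mm, origin at its base.

How it is judged:
By the outcome, as a careful person would: the job done as asked, in the order asked, and still so for the second after the job is handed in, with the robot touching nothing.
It also fails if it takes over 64 s, if anything falls off the work surface, if the arm or the gripper's body presses on something with over 40 N, if the wrist force passes 120 N, or if a joint passes its speed limit or range.

## Robot

A 6-joint arm with a two-finger parallel gripper is mounted at the origin on a cart in front of the work surface, level with it; the furniture and walls round the work are solid. World frame = base frame: x ahead of the robot, y to its left, z up, the work surface at z = 0. Lengths are in m, angles in degrees, forces in N, time in s.
With the tool pointing down it reaches from about 0.375 to 0.9 m from the base axis. Payload 3.1 kg.
Tool frame: the origin (TCP) lies on the centre line of the jaws, within the pads' length; the fingertips stand 25 mm ahead of it and the grasp point (between the pads) lies 6 mm ahead of it; z points along the fingers, y is the line along which they close (so a half turn about z gives the same grasp; the last joint's range is limited). The gripper opens to 87 mm and grips with 3 to 60 N. Pads are 19 mm wide; open, the fingers measure 117 mm over their backs; the gripper's body (75 mm by 190 mm) begins 51 mm behind the grasp point.
Start: joints at [-75.487, 30.224, 82.088, -0, 67.689, -10.227], TCP at [0.262, -0.568, 0.248] pointing down, gripper open.
Joint ranges: [-176.69, 176.69], [-43.24, 126.21], [12.49, 139.97], [-82, 262], [0, 151.66], [-163.58, 163.58]. Speed limits (degrees/s): [159.86, 159.86, 180, 180, 180, 180].

## Interface

Orientations are given as a 3x3 rotation matrix whose columns are the frame's x, y, z axes.
In Python, from rig import read_state, capture, camera_params, hand_in gives the robot as it stands.
- The arm moves only by the tool apply_moves, never from a script. Its argument "rows" is a list of rows, each an object of numbers: "x", "y", "z": the shift along the tool's x, y, z in mm; "rx", "ry", "rz": the turn, a rotation vector about the tool's x, y, z in units of 6 degrees (1.0 is 6 degrees); "claw": the closure in counts, from 0 (fully open) to 255 (shut). A call has 1 to 10 rows; each row is the pose to reach, as a shift and turn from the pose commanded when the call began, along the tool's axes at that moment; what a row does not reach only later rows make up. A row lasts 1/8 s, in which the tool goes at most 62.5 mm and 10.7 degrees, less where a joint would pass 70% of its speed; a pose out of reach is approached as far as the arm can. A call with a gripper value outside its range is refused whole. The fingers move at their own pace and stop on an object; the grip force is fixed at half the most. Time passes only in rows, so rows that repeat a pose let the fingers close. It gives the time, the measured TCP pose, the force, the opening and the grip force at its end, in the units of the state.
- read_state(): the state, without advancing time (a new reading comes with each control period).
- capture(name): name is "side" or "top"; returns (picture, depth): 400x640x3 uint8, red, green, blue; 400x640 float32, m along the optical axis (not along the pixel's ray), 0 where there is no reading.
- camera_params(name): a dict with "fx", "fy", "cx", "cy" (pixels), "D" ([k1, k2, p1, p2, k3] as OpenCV has them; the pictures are not rectified), "xyz" and "orientation" of the camera in the world. Camera axes: x right, y up, looking along -z (the intrinsics and any distortion apply to the point x, -y, -z); pixel columns grow to the right and rows downward; lengths in m; the calibration is good to about 2 mm. A picture is of the moment at which its call begins. camera_params takes no time and is no camera call.
- hand_in(): hands the job in; it is judged then, once.
The state is a dict: "time_s": time; "joint_positions": joint angles; "qvel": joint speeds; "tau": joint torques, N m; "position": TCP position; "tcp_rot": TCP orientation; "force": force on the tool from outside, world axes, zero at the start; "moment": the same for the moment, N m; "opening": opening from 0.0 (shut) to 1.0 (fully open); "grasp_force": force on a finger pad.
Only numpy, scipy, OpenCV 4.12 (cv2) and the standard library are available. Lean on these libraries where they do the work, as an engineer would, in place of code of your own. Each camera call takes 0.05 s, during which the arm holds its last target. There are 200 camera calls.

## Working session

There is one attempt and no reset: what is moved stays moved. The work goes in short steps, Python scripts to look and compute and a tool call to move; the robot and the scene stay as the last step left them, time stands still between calls to the robot, and variables do not carry over. Pictures are saved under pics/ and viewed, at most 10 in all, crops included, and the job is handed in when it is done.

Besides the shell and the picture viewer there is one more tool, called after "Emit:" as name(argument=value, ...) on one line, values as JSON. apply_moves: Moves the arm, as the interface text tells. Its arguments: {"type":"object","properties":{"rows":{"type":"array"}},"required":["rows"]}

```bash
ls; mkdir -p pics
cat > h.py <<'E'
import numpy as np,cv2
from rig import read_state,capture,camera_params,hand_in
def cloud(name):
    im,d=capture(name); p=camera_params(name)
    K=np.array([[p['fx'],0,p['cx']],[0,p['fy'],p['cy']],[0,0,1]])
    u,v=np.meshgrid(np.arange(640),np.arange(400))
    n=cv2.undistortPoints(np.stack([u,v],-1).reshape(-1,1,2).astype(float),K,np.array(p['D'],float)).reshape(400,640,2)
    c=np.stack([n[...,0]*d,-n[...,1]*d,-d],-1)
    W=c@np.array(p['orientation']).T+np.array(p['xyz'])
    W[d==0]=np.nan
    return im,W
def save(im,f): cv2.imwrite('pics/'+f,im[...,::-1])
E
python3 - <<'E'
from h import *
for n in('top','side'):
    im,W=cloud(n); save(im,n+'0.png'); np.save(n+'.npy',W)
    p=camera_params(n); print(n,p['xyz'],p['orientation'])
print(read_state())
E
```

```text
pics
top [ 0.2841835  -0.03687752  1.53064335] [[ 1.56996059e-02  9.86543588e-01 -1.62742960e-01]
 [-9.99874511e-01  1.58349272e-02 -4.65703067e-04]
 [ 2.11758655e-03  1.62729849e-01  9.86668390e-01]]
side [0.04289409 0.93443267 0.78430942] [[-0.8969838   0.25158214 -0.36349207]
 [-0.44196793 -0.4932825   0.74922408]
 [ 0.00918712  0.8326937   0.55365765]]
{'time_s': 0.1, 'joint_positions': array([-7.54862447e+01,  3.02748345e+01,  8.21494600e+01,  3.87380562e-04,
        6.76913271e+01, -1.02274383e+01]), 'qvel': array([ 0.00229356, -0.19300185, -0.09091395,  0.20089636, -0.01272983,
       -0.01780164]), 'tau': array([-3.00750912e-05, -4.40985167e+01, -1.77151895e+01,  6.34478847e-02,
        5.34001691e-02, -4.44109151e-05]), 'position': array([ 0.26144314, -0.56700336,  0.24665434]), 'tcp_rot': array([[ 9.08208680e-01,  4.18517317e-01, -4.99674357e-04],
       [ 4.18517457e-01, -9.08206648e-01,  1.95514455e-03],
       [ 3.64454279e-04, -1.98480169e-03, -9.99997964e-01]]), 'force': array([-0.80526408,  1.30116786, -0.10362297]), 'moment': array([0.0197937 , 0.03038763, 0.01501603]), 'grasp_force': 0.0, 'opening': 1.0018439801005476}
```

View pics/top0.png

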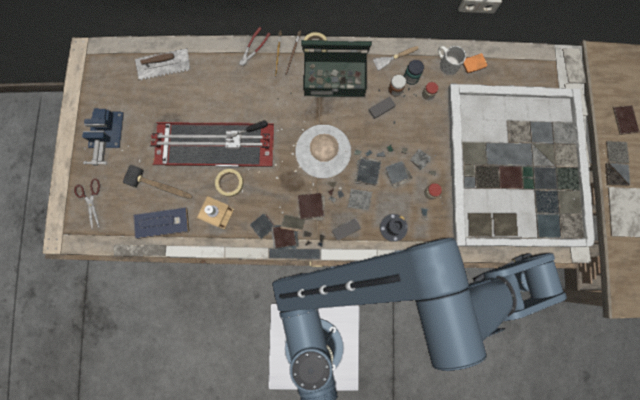

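View pics/side0.png

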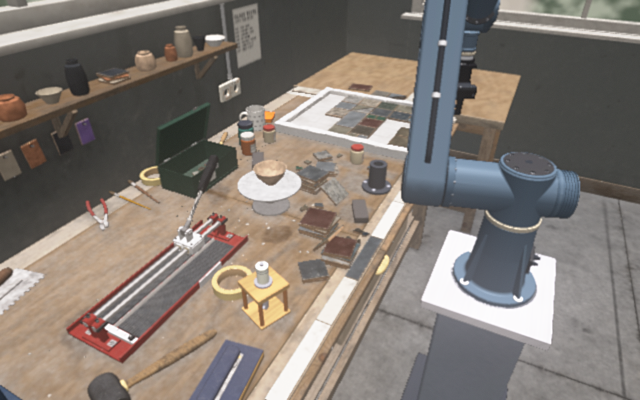

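The top view shows the stand and plug at about (210,211) and the burner at (394,228). In the side view the plug head is at (262,270) and the burner at (377,175). I'll measure both from the depth data.

```bash
cat > m.py <<'E'
from h import *
def fitc(P,r):
    from scipy.optimize import least_squares
    return least_squares(lambda c:np.hypot(P[:,0]-c[0],P[:,1]-c[1])-r,np.median(P[:,:2],0),loss='soft_l1',f_scale=.001).x
T=np.load('top.npy');S=np.load('side.npy')
def reg(W,u,v,r): return W[v-r:v+r,u-r:u+r].reshape(-1,3)
for nm,W,u,v in(('top',T,210,211),('side',S,263,285)):
    P=reg(W,u,v,40);P=P[np.isfinite(P[:,0])]
    for lo,hi in((.085,.1),(.1,.105),(.105,.135),(.135,.15)):
        Q=P[(P[:,2]>lo)&(P[:,2]<hi)]
        if len(Q): print(nm,'plug',lo,len(Q),np.median(Q,0).round(4),Q.min(0).round(4),Q.max(0).round(4))
    Q=P[(P[:,2]>.106)&(P[:,2]<.134)]
    if nm=='side':print('head fit',fitc(Q,.014))
    Q=P[(P[:,2]>.085)&(P[:,2]<.098)]
    print(cv2.minAreaRect((Q[:,:2]*1000).astype(np.float32)))
for nm,W,u,v in(('top',T,394,228),('side',S,377,175)):
    P=reg(W,u,v,30);P=P[np.isfinite(P[:,0])]
    for lo,hi in((.003,.014),(.02,.088),(.09,.1)):
        Q=P[(P[:,2]>lo)&(P[:,2]<hi)]
        if len(Q): print(nm,'burner',lo,len(Q),np.median(Q,0).round(4),Q.min(0).round(4),Q.max(0).round(4))
    if nm=='side':
        Q=P[(P[:,2]>.02)&(P[:,2]<.085)];print('pot fit',fitc(Q,.03))
for f,u,v in(('top0',394,228),('top0',210,211),('side0',377,175),('side0',263,285)):
    pass
a=cv2.imread('pics/top0.png');b=cv2.imread('pics/side0.png')
c=lambda i,u,v:cv2.resize(i[v-25:v+25,u-33:u+33],(396,300),interpolation=cv2.INTER_CUBIC)
cv2.imwrite('pics/crop1.png',np.vstack([np.hstack([c(a,394,228),c(a,210,211)]),np.hstack([c(b,377,175),c(b,263,285)])]))
E
python3 m.py
```

```text
top plug 0.085 446 [0.4681 0.3586 0.0945] [0.4174 0.3112 0.0852] [0.5232 0.4146 0.1   ]
top plug 0.1 44 [0.4666 0.3563 0.1015] [0.4265 0.3148 0.1001] [0.5003 0.4062 0.1048]
top plug 0.105 24 [0.468  0.3536 0.1201] [0.4585 0.3449 0.1059] [0.489  0.3671 0.1347]
top plug 0.135 41 [0.4703 0.3616 0.1457] [0.4592 0.352  0.1362] [0.4831 0.3766 0.15  ]
((471.30780029296875, 364.2379455566406), (84.04887390136719, 84.01852416992188), 66.99451446533203)
side plug 0.085 886 [0.4582 0.3798 0.0945] [0.4159 0.3103 0.085 ] [0.5255 0.4202 0.0999]
side plug 0.1 69 [0.4633 0.3753 0.1013] [0.4486 0.3467 0.1   ] [0.4916 0.3867 0.105 ]
side plug 0.105 125 [0.4635 0.3758 0.1204] [0.4557 0.3584 0.105 ] [0.4794 0.38   0.1348]
side plug 0.135 112 [0.4664 0.3712 0.146 ] [0.4561 0.3538 0.1352] [0.4839 0.3804 0.1495]
head fit [0.45678055 0.38456739]
((470.2054138183594, 366.13336181640625), (85.62588500976562, 87.21490478515625), 67.49452209472656)
top burner 0.003 718 [ 0.427  -0.2625  0.0061] [ 0.3239 -0.3995  0.003 ] [ 0.5459 -0.1768  0.014 ]
top burner 0.02 167 [ 0.4441 -0.2655  0.0386] [ 0.4038 -0.3175  0.0204] [ 0.5388 -0.1745  0.088 ]
top burner 0.09 136 [ 0.4356 -0.285   0.0944] [ 0.4057 -0.313   0.09  ] [ 0.4627 -0.2598  0.0999]
side burner 0.003 464 [ 0.4242 -0.2662  0.0085] [ 0.3128 -0.5169  0.003 ] [ 0.6408 -0.1608  0.0139]
side burner 0.02 961 [ 0.4484 -0.4092  0.0419] [ 0.3984 -0.5761  0.02  ] [ 0.6403 -0.1154  0.0879]
side burner 0.09 104 [ 0.431  -0.2796  0.0946] [ 0.4045 -0.3149  0.09  ] [ 0.4618 -0.2528  0.0985]
pot fit [ 0.49337924 -0.41165476]
```

View pics/crop1.png

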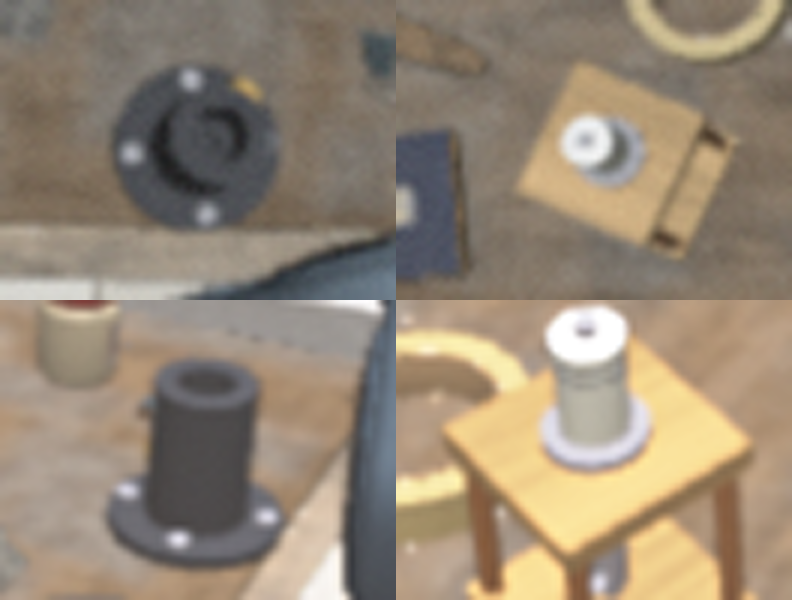

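Run:
```python
from h import *
S=np.load('side.npy');b=cv2.imread('pics/side0.png')
p=camera_params('side');K=np.array([[p['fx'],0,p['cx']],[0,p['fy'],p['cy']],[0,0,1]])
def proj(X):
    c=(np.array(X)-p['xyz'])@np.array(p['orientation']);return cv2.projectPoints(np.array([[c[0],-c[1],-c[2]]]),np.zeros(3),np.zeros(3),K,np.array(p['D'],float))[0].ravel()
for z in(.009,.023,.06,.101,.147):print(z,proj([.471,.365,z]))
print(p['fx'])
cv2.imwrite('pics/crop2.png',cv2.resize(b[255:335,225:305],(600,600),interpolation=cv2.INTER_CUBIC))
P=S[296:318,252:278].reshape(-1,3)
d=P[:,:2]-[.471,.365];m=(np.hypot(*d.T)<.02)&(P[:,2]>.003)&(P[:,2]<.08)
print(np.c_[P[m,2]*1000,d[m]*1000,np.hypot(*d[m].T)*1000].round(0))
a=cv2.imread('pics/top0.png')
T=np.load('top.npy')
B=T[195:260,360:430].reshape(-1,3);q=cv2.cvtColor(a[195:260,360:430],cv2.COLOR_BGR2HSV).reshape(-1,3)
e=B-[.4335,-.2855,0];r=np.hypot(e[:,0],e[:,1])
m=(r<.07)&(r>.025)&(B[:,2]>.02)&(q[:,1]>100)
print(np.c_[e[m]*1000,q[m]].round(0))
```

```text
0.009 [265.76129894 308.23918691]
0.023 [265.35844023 304.15248835]
0.06 [264.26394852 293.03618897]
0.101 [262.99813034 280.155125  ]
0.147 [261.50707379 264.94795569]
425.10188537738776
[[ 38.  -6.   1.   6.]
 [ 36.  -7.  -1.   8.]
 [ 36.  -3.   5.   6.]
 [ 40.  -7.   6.  10.]
 [ 36.  -7.   2.   7.]
 [ 31.  -7.  -2.   7.]
 [ 35.  -2.   7.   8.]
 [ 34.  -4.   6.   7.]
 [ 35.  -6.   5.   8.]
 [ 36.  -9.   5.  10.]
 [ 30.  -8.  -0.   8.]
 [  9.   2. -18.  18.]
 [ 30.   1.   7.   7.]
 [ 29.  -0.   6.   6.]
 [ 32.  -4.   7.   8.]
 [ 32.  -6.   5.   8.]
 [ 30.  -7.   3.   8.]
 [ 26.  -7.  -1.   7.]
 [  8.   1. -16.  16.]
 [  8.  -1. -16.  16.]
 [ 10.  -4. -17.  17.]
 [  8.  -6. -19.  20.]
 [ 24.   3.   5.   6.]
 [ 29.  -2.   8.   8.]
 [ 29.  -4.   7.   8.]
 [ 25.  -4.   3.   5.]
 [ 27.  -7.   4.   8.]
 [ 22.  -7.  -1.   7.]
 [  9.  -1. -12.  12.]
 [ 10.  -4. -13.  13.]
 [ 10.  -8. -15.  17.]
 [ 25.   0.   9.   9.]
 [ 27.  -3.   9.  10.]
 [ 25.  -4.   7.   8.]
 [ 25.  -6.   6.   8.]
 [ 23.  -7.   3.   8.]
 [ 20.  -7.  -0.   7.]
 [  6.  -2. -11.  12.]
 [  9.  -5. -11.  12.]
 [  9.  -7. -12
[... 1511 characters left out ...]
-5.   7.   9.]
 [  6.  -8.   7.  10.]
 [  6. -10.   5.  11.]
 [  7. -12.   5.  13.]
 [  7. -14.   4.  15.]
 [  8. -17.   4.  17.]
 [  9. -20.   3.  20.]
 [  7.  -1.  14.  14.]
 [  9.  -4.  14.  15.]
 [  7.  -5.  11.  13.]
 [  9.  -8.  12.  15.]
 [ 10. -11.  12.  16.]
 [  6. -11.   8.  14.]
 [  8. -14.   8.  16.]
 [  9. -17.   8.  18.]
 [  7. -18.   5.  18.]
 [  8.  -5.  16.  17.]
 [  7.  -7.  14.  16.]
 [  6.  -9.  13.  15.]
 [  7. -11.  13.  17.]
 [  7. -13.  11.  17.]
 [  6. -15.   9.  17.]
 [  6.  -6.  18.  19.]
 [  5.  -9.  14.  17.]
 [  7. -13.  15.  20.]]
[[ 36. -24.  38.  20. 111. 170.]
 [ 37. -29.  31.  20. 109. 183.]
 [ 25. -17.  96.  18. 105. 163.]
 [ 32. -31.  38.  20. 102. 165.]]
```

View pics/crop2.png

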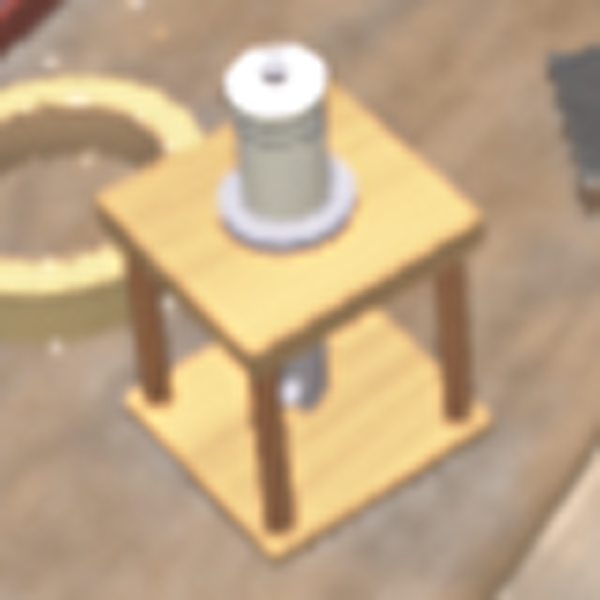

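The lug shows at crop (290,390), which gives a plug yaw of about 103° (mod 180). The stub puts the burner's x axis at about -38°. With j6 held from stand to burner, the lugs should arrive at about +32°, which is the right end of the search range. Moving to the plug with j6 at about -120.

Emit:
apply_moves(rows=[{"x":35,"y":-35,"z":0,"rz":-1.6,"claw":90},{"x":70,"y":-71,"z":0,"rz":-3.2,"claw":90},{"x":105,"y":-106,"z":0,"rz":-4.8,"claw":90},{"x":140,"y":-141,"z":0,"rz":-6.4,"claw":90},{"x":174,"y":-177,"z":0,"rz":-8,"claw":90},{"x":209,"y":-212,"z":0,"rz":-9.6,"claw":90},{"x":244,"y":-247,"z":0,"rz":-11.2,"claw":90},{"x":279,"y":-283,"z":0,"rz":-12.8,"claw":90},{"x":314,"y":-318,"z":0,"rz":-14.4,"claw":90},{"x":349,"y":-354,"z":0,"rz":-16,"claw":90}])

```text
validation failed for argument at $.ro...
```

```bash
cat >> h.py <<'E'
def todo(x,y,z,yaw):
    s=read_state();R=np.array(s['tcp_rot']);d=R.T@(np.array([x,y,z])-s['position'])*1000
    c=np.degrees(np.arctan2(R[1,0],R[0,0]))
    print('t',s['time_s'],'pos',s['position'].round(4),'yaw',c.round(1),'q',np.round(s['joint_positions'],1),'open',round(s['opening'],3),'F',s['force'].round(1),'M',s['moment'].round(2))
    print('shift mm',d.round(1),'rz units',(-((yaw-c+180)%360-180)/6).round(2),'z axis',R[:,2].round(4))
E
python3 -c "
from h import *
todo(.471,.365,.2,-112.2)"
```

```text
t 0.1 pos [ 0.2614 -0.567   0.2467] yaw 24.7 q [-75.5  30.3  82.1   0.   67.7 -10.2] open 1.002 F [-0.8  1.3 -0.1] M [0.02 0.03 0.02]
shift mm [ 580.4 -758.7   48.4] rz units 22.82 z axis [-5.e-04  2.e-03 -1.e+00]
```

Emit:
apply_moves(rows=[{"x":35,"y":-35,"z":0,"rx":0,"ry":0,"rz":-1.6,"claw":90},{"x":70,"y":-71,"z":0,"rx":0,"ry":0,"rz":-3.2,"claw":90},{"x":105,"y":-106,"z":0,"rx":0,"ry":0,"rz":-4.8,"claw":90},{"x":140,"y":-141,"z":0,"rx":0,"ry":0,"rz":-6.4,"claw":90},{"x":174,"y":-177,"z":0,"rx":0,"ry":0,"rz":-8,"claw":90},{"x":209,"y":-212,"z":0,"rx":0,"ry":0,"rz":-9.6,"claw":90},{"x":244,"y":-247,"z":0,"rx":0,"ry":0,"rz":-11.2,"claw":90},{"x":279,"y":-283,"z":0,"rx":0,"ry":0,"rz":-12.8,"claw":90},{"x":314,"y":-318,"z":0,"rx":0,"ry":0,"rz":-14.4,"claw":90},{"x":349,"y":-354,"z":0,"rx":0,"ry":0,"rz":-16,"claw":90}])

```text
time_s: 1.35
position: [0.4307, -0.0985, 0.2475]
tcp_rot: [[-0.516, 0.857, -0.0], [0.857, 0.516, 0.0], [0.0, 0.0, -1.0]]
force: [0.4, -0.4, 0.3]
opening: 0.649
grasp_force: 0.0
```

```bash
python3 -c "
from h import *
todo(.471,.365,.2,-112.2)"
```

```text
t 1.35 pos [ 0.4307 -0.0985  0.2475] yaw 121.0 q [-27.4  16.2 107.3   0.   56.6 -58.5] open 0.649 F [ 0.4 -0.4  0.3] M [-0.   -0.17  0.05]
shift mm [376.3 273.5  47.5] rz units -21.13 z axis [-0.e+00  1.e-04 -1.e+00]
```

Emit:
apply_moves(rows=[{"x":38,"y":27,"z":0,"rx":0,"ry":0,"rz":-1.5,"claw":90},{"x":75,"y":55,"z":0,"rx":0,"ry":0,"rz":-3,"claw":90},{"x":113,"y":82,"z":0,"rx":0,"ry":0,"rz":-4.5,"claw":90},{"x":151,"y":109,"z":0,"rx":0,"ry":0,"rz":-6,"claw":90},{"x":188,"y":137,"z":0,"rx":0,"ry":0,"rz":-7.5,"claw":90},{"x":226,"y":164,"z":0,"rx":0,"ry":0,"rz":-9,"claw":90},{"x":263,"y":191,"z":0,"rx":0,"ry":0,"rz":-10.5,"claw":90},{"x":301,"y":219,"z":0,"rx":0,"ry":0,"rz":-12,"claw":90},{"x":339,"y":246,"z":10,"rx":0,"ry":0,"rz":-13.5,"claw":90},{"x":376,"y":273,"z":30,"rx":0,"ry":0,"rz":-15,"claw":90}])

```text
time_s: 2.6
position: [0.4733, 0.3645, 0.2177]
tcp_rot: [[-0.857, -0.516, 0.002], [-0.516, 0.857, 0.001], [-0.002, -0.0, -1.0]]
force: [-0.2, 0.1, -0.5]
opening: 0.647
grasp_force: 0.0
```

Run:
```python
from h import *
todo(.471,.365,.129,-122.8)
im,W=cloud('side');save(im,'s1.png')
```

```text
t 2.6 pos [0.4733 0.3645 0.2177] yaw -148.9 q [ 26.9  30.1  88.   -0.   61.8 -94.1] open 0.647 F [-0.2  0.1 -0.5] M [ 0.1  -0.09  0.04]
shift mm [ 1.9  1.6 88.7] rz units -4.36 z axis [ 1.8e-03  8.0e-04 -1.0e+00]
```

View pics/s1.png

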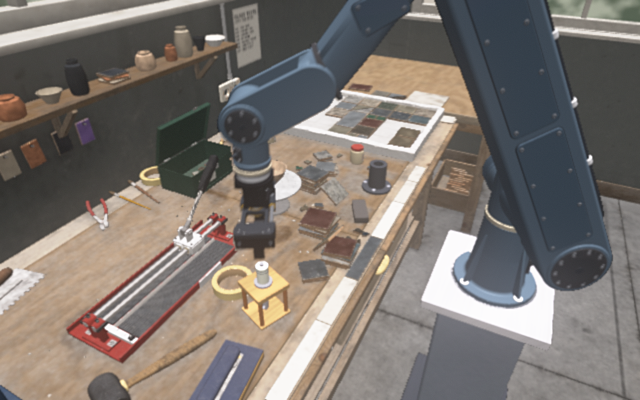

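The gripper, at about (256,235), hangs over the plug head at (262,265). Descending around it.

Emit:
apply_moves(rows=[{"x":2,"y":1.5,"z":15,"rx":0,"ry":0,"rz":-1.5,"claw":90},{"x":2,"y":1.5,"z":35,"rx":0,"ry":0,"rz":-3,"claw":90},{"x":2,"y":1.5,"z":55,"rx":0,"ry":0,"rz":-4.4,"claw":90},{"x":2,"y":1.5,"z":75,"rx":0,"ry":0,"rz":-4.4,"claw":90},{"x":2,"y":1.5,"z":86,"rx":0,"ry":0,"rz":-4.4,"claw":90},{"x":2,"y":1.5,"z":86,"rx":0,"ry":0,"rz":-4.4,"claw":90}])

```text
time_s: 3.4
position: [0.4698, 0.3625, 0.1307]
tcp_rot: [[-0.543, -0.84, -0.002], [-0.84, 0.543, -0.001], [0.002, 0.001, -1.0]]
force: [-0.4, -0.4, 0.3]
opening: 0.644
grasp_force: 0.0
```

Emit:
apply_moves(rows=[{"x":0,"y":0,"z":0,"rx":0,"ry":0,"rz":0,"claw":150},{"x":0,"y":0,"z":0,"rx":0,"ry":0,"rz":0,"claw":180},{"x":0,"y":0,"z":0,"rx":0,"ry":0,"rz":0,"claw":255},{"x":0,"y":0,"z":0,"rx":0,"ry":0,"rz":0,"claw":255},{"x":0,"y":0,"z":0,"rx":0,"ry":0,"rz":0,"claw":255},{"x":0,"y":0,"z":0,"rx":0,"ry":0,"rz":0,"claw":255}])

```text
time_s: 4.15
position: [0.4706, 0.3631, 0.132]
tcp_rot: [[-0.543, -0.84, 0.001], [-0.84, 0.543, 0.0], [-0.001, -0.0, -1.0]]
force: [-0.5, -0.6, 3.7]
opening: 0.316
grasp_force: 30.0
```

Run:
```python
from h import *
todo(.471,.365,.129,-122.8)
```

```text
t 4.15 pos [0.4706 0.3631 0.132 ] yaw -122.9 q [  26.9   36.5   92.3   -0.    51.2 -120.3] open 0.316 F [-0.5 -0.6  3.7] M [ 0.07  0.02 -0.01]
shift mm [-1.9  0.7  3. ] rz units -0.01 z axis [ 6.e-04  3.e-04 -1.e+00]
```

Emit:
apply_moves(rows=[{"x":0,"y":0,"z":-10,"rx":0,"ry":0,"rz":0,"claw":255},{"x":0,"y":0,"z":-30,"rx":0,"ry":0,"rz":0,"claw":255},{"x":0,"y":0,"z":-55,"rx":0,"ry":0,"rz":0,"claw":255},{"x":0,"y":0,"z":-80,"rx":0,"ry":0,"rz":0,"claw":255},{"x":0,"y":0,"z":-100,"rx":0,"ry":0,"rz":0,"claw":255},{"x":0,"y":0,"z":-110,"rx":0,"ry":0,"rz":0,"claw":255},{"x":0,"y":0,"z":-110,"rx":0,"ry":0,"rz":0,"claw":255}])

```text
time_s: 5.03
position: [0.4705, 0.363, 0.242]
tcp_rot: [[-0.543, -0.84, 0.001], [-0.84, 0.543, 0.0], [-0.001, -0.0, -1.0]]
force: [-0.1, 0.5, -1.5]
opening: 0.315
grasp_force: 30.0
```

```bash
cat > pl.py <<'E'
from h import *
import sys
from scipy.optimize import least_squares
def plug(W,im,pos):
    P=W.reshape(-1,3);d=P-pos
    m=np.isfinite(P[:,0])&(np.hypot(d[:,0],d[:,1])<.026)&(d[:,2]<-.03)&(d[:,2]>-.135)
    Q=d[m]*1000
    ztip=-123
    h=Q[:,2]-ztip
    sh=Q[(h>30)&(h<62)]
    f=least_squares(lambda c:np.hypot(sh[:,0]-c[0]-c[2]*(sh[:,2]+75)/50,sh[:,1]-c[1]-c[3]*(sh[:,2]+75)/50)-7.5,[0,0,0,0],loss='soft_l1')
    print('shank offset from TCP (mm) & tilt per 50mm',f.x.round(2),len(sh),'lowest z',np.percentile(Q[:,2],2).round(1))
    l=Q[(h>8)&(h<20)];l=l[np.hypot(l[:,0]-f.x[0],l[:,1]-f.x[1])>9.5]
    print('lug pts',l.round(0).tolist())
E
python3 - <<'E'
from pl import *
todo(.4335,-.2855,.24,0)
s=read_state()
im,W=cloud('side');save(im[180:340,170:370].repeat(3,0).repeat(3,1)[:480,:600],'s2.png')
plug(W,im,s['position'])
im,W=cloud('top');plug(W,im,s['position'])
E
```

```text
t 5.025 pos [0.4705 0.363  0.242 ] yaw -122.9 q [  26.9   28.2   87.     0.    64.7 -120.3] open 0.315 F [-0.1  0.5 -1.5] M [ 0.1  -0.12  0.01]
shift mm [ 564.8 -320.8    1.7] rz units -20.48 z axis [ 9.e-04  5.e-04 -1.e+00]
shank offset from TCP (mm) & tilt per 50mm [ 0.73  2.05  0.68 -2.08] 76 lowest z -115.2
lug pts [[0.0, -10.0, -108.0], [2.0, 12.0, -108.0], [-1.0, 12.0, -107.0], [-4.0, 12.0, -106.0], [-1.0, 16.0, -106.0], [-2.0, 13.0, -109.0], [-4.0, 13.0, -108.0], [-1.0, 16.0, -109.0], [-2.0, 14.0, -110.0]]
shank offset from TCP (mm) & tilt per 50mm [ 0.46  1.77 -0.13 -0.62] 2 lowest z -111.7
lug pts [[4.0, -8.0, -109.0], [1.0, -11.0, -111.0]]
```

View pics/s2.png

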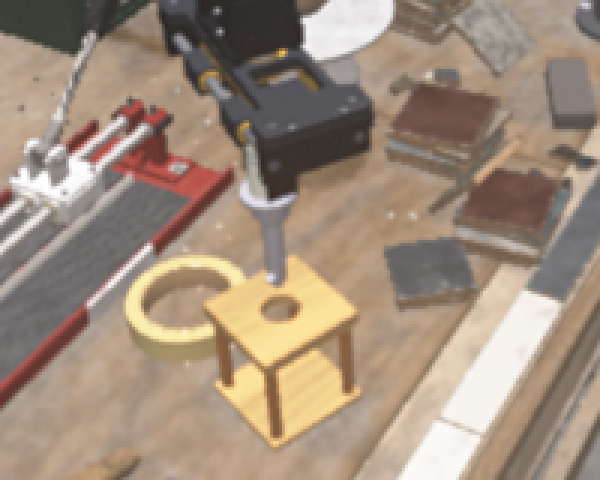

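The plug is in the jaws, with its tip at about crop (275,280) and the stand empty below. The lug direction is about 100°. Carrying it to the burner with an extra 12° anticlockwise.

Emit:
apply_moves(rows=[{"x":15,"y":-9,"z":0,"rx":0,"ry":0,"rz":0.3,"claw":255},{"x":45,"y":-26,"z":0,"rx":0,"ry":0,"rz":0.8,"claw":255},{"x":90,"y":-51,"z":0,"rx":0,"ry":0,"rz":1.6,"claw":255},{"x":135,"y":-77,"z":0,"rx":0,"ry":0,"rz":2.4,"claw":255},{"x":180,"y":-102,"z":0,"rx":0,"ry":0,"rz":3.2,"claw":255},{"x":225,"y":-128,"z":0,"rx":0,"ry":0,"rz":4,"claw":255},{"x":270,"y":-153,"z":0,"rx":0,"ry":0,"rz":4.8,"claw":255},{"x":315,"y":-179,"z":0,"rx":0,"ry":0,"rz":5.6,"claw":255},{"x":360,"y":-204,"z":0,"rx":0,"ry":0,"rz":6.4,"claw":255},{"x":400,"y":-227,"z":0,"rx":0,"ry":0,"rz":7,"claw":255}])

```text
time_s: 6.38
position: [0.4425, -0.0984, 0.2411]
tcp_rot: [[-0.966, -0.257, -0.001], [-0.257, 0.966, 0.0], [0.001, 0.001, -1.0]]
force: [0.6, 0.5, -2.2]
opening: 0.313
grasp_force: 30.0
```

```bash
python3 -c "
from h import *
todo(.4325,-.287,.24,178.4)"
```

```text
t 6.375 pos [ 0.4425 -0.0984  0.2411] yaw -165.1 q [ -26.7   17.6  106.2   -0.    56.2 -131.6] open 0.313 F [ 0.6  0.5 -2.2] M [ 0.13 -0.2  -0.  ]
shift mm [  58.2 -179.7    1.1] rz units 2.75 z axis [-1.3e-03  2.0e-04 -1.0e+00]
```

Emit:
apply_moves(rows=[{"x":14,"y":-42,"z":0,"rx":0,"ry":0,"rz":0.6,"claw":255},{"x":28,"y":-86,"z":0,"rx":0,"ry":0,"rz":1.3,"claw":255},{"x":42,"y":-130,"z":0,"rx":0,"ry":0,"rz":2,"claw":255},{"x":52,"y":-162,"z":0,"rx":0,"ry":0,"rz":2.5,"claw":255},{"x":58,"y":-180,"z":0,"rx":0,"ry":0,"rz":2.75,"claw":255},{"x":58,"y":-180,"z":0,"rx":0,"ry":0,"rz":2.75,"claw":255},{"x":58,"y":-180,"z":0,"rx":0,"ry":0,"rz":2.75,"claw":255}])

```text
time_s: 7.25
position: [0.4344, -0.2836, 0.2412]
tcp_rot: [[-1.0, 0.023, -0.001], [0.023, 1.0, 0.002], [0.001, 0.002, -1.0]]
force: [-0.1, -0.3, -1.5]
opening: 0.314
grasp_force: 30.0
```

```bash
cat > cmp.py <<'E'
from pl import *
todo(.4335,-.2855,.24,178.4)
s=read_state()
Ws=[cloud('side') for _ in range(3)];im=Ws[0][0]
W=np.concatenate([w[1] for w in Ws])
plug(W,im,s['position'])
P=W.reshape(-1,3);P=P[np.isfinite(P[:,0])]
e=P-[.4335,-.2855,0];r=np.hypot(e[:,0],e[:,1])
Q=e[(r<.034)&(r>.02)&(e[:,2]>.02)&(e[:,2]<.088)]*1000
f=least_squares(lambda c:np.hypot(Q[:,0]-c[0],Q[:,1]-c[1])-30,[0,0],loss='soft_l1');print('pot wall fit',f.x,len(Q))
Q=e[(r<.04)&(e[:,2]>.092)&(e[:,2]<.098)]*1000
f=least_squares(lambda c:np.clip(np.abs(np.hypot(Q[:,0]-c[0],Q[:,1]-c[1])-23.2)-6.7,0,None),[0,0]);print('rim',f.x,len(Q),Q.min(0),Q.max(0))
a=P-s['position'];m=(np.hypot(a[:,0],a[:,1])<.0225)&(a[:,2]<-.015)&(a[:,2]>-.032)
i,Q=im,a[m]*1000;print('shoulder',len(Q),Q.min(0).round(1),Q.max(0).round(1))
save(cv2.resize(im[110:210,310:440],(780,600),interpolation=cv2.INTER_CUBIC),'s3.png')
E
python3 cmp.py
```

```text
t 7.25 pos [ 0.4344 -0.2836  0.2412] yaw 178.7 q [ -45.5   22.6   97.5    0.    60.  -134.2] open 0.314 F [-0.1 -0.3 -1.5] M [ 0.12 -0.1  -0.01]
shift mm [ 0.9 -1.9  1.2] rz units 0.05 z axis [-0.0012  0.0019 -1.    ]
shank offset from TCP (mm) & tilt per 50mm [ 1.3   0.41  2.72 -1.54] 122 lowest z -116.5
lug pts [[10.0, 10.0, -105.0], [-10.0, -6.0, -108.0], [8.0, 12.0, -107.0], [-5.0, 10.0, -105.0], [-7.0, -5.0, -112.0], [-2.0, 11.0, -113.0], [10.0, 9.0, -105.0], [-10.0, -5.0, -107.0], [10.0, 8.0, -110.0], [-10.0, 4.0, -107.0], [2.0, 10.0, -110.0], [11.0, 6.0, -107.0], [-8.0, -11.0, -110.0], [10.0, 7.0, -110.0], [-2.0, 12.0, -105.0], [-5.0, 11.0, -108.0]]
pot wall fit [ 0.08849768 -0.65174169] 890
rim [-0.85066662  2.48294583] 272 [-30.74558202 -29.43387492  92.06387055] [28.15142761 34.9876426  97.9933623 ]
shoulder 125 [-19.2 -19.6 -32. ] [ 21.8  22.2 -15. ]
```

View pics/s3.png

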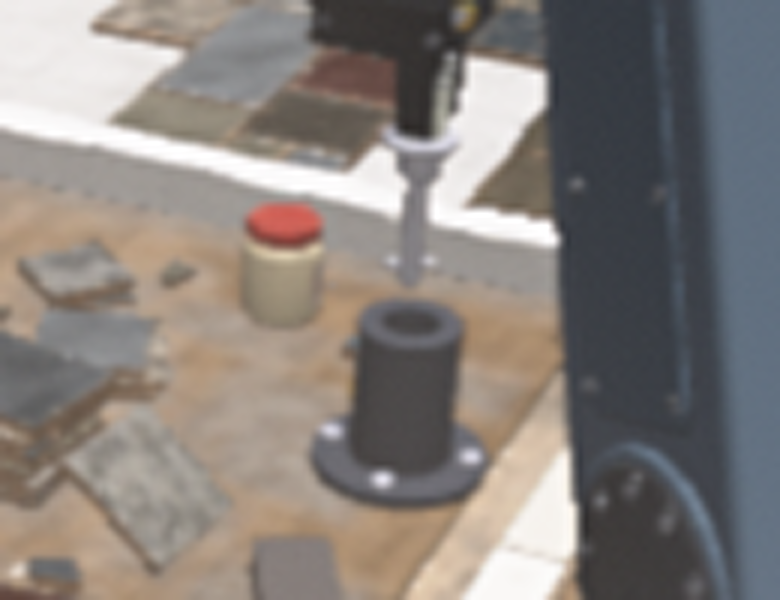

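The side view shows the plug hanging over the burner, with the tip at crop (411,280) and the rim centre at (412,325). The lugs lie across the view at (393,262) and (435,262). Correcting about (-1.7, -2.5) mm and descending into the well.

Emit:
apply_moves(rows=[{"x":1.7,"y":-2.5,"z":5,"rx":0,"ry":0,"rz":0,"claw":255},{"x":1.7,"y":-2.5,"z":15,"rx":0,"ry":0,"rz":0,"claw":255},{"x":1.7,"y":-2.5,"z":25,"rx":0,"ry":0,"rz":0,"claw":255},{"x":1.7,"y":-2.5,"z":35,"rx":0,"ry":0,"rz":0,"claw":255},{"x":1.7,"y":-2.5,"z":42,"rx":0,"ry":0,"rz":0,"claw":255},{"x":1.7,"y":-2.5,"z":42,"rx":0,"ry":0,"rz":0,"claw":255}])

```text
time_s: 8.15
position: [0.433, -0.2873, 0.1987]
tcp_rot: [[-1.0, 0.024, -0.001], [0.024, 1.0, 0.001], [0.001, 0.001, -1.0]]
force: [-0.1, 0.4, -1.2]
opening: 0.312
grasp_force: 30.0
```

```bash
sed -i "s/s3.png/s4.png/" cmp.py; python3 cmp.py
```

```text
t 8.15 pos [ 0.433  -0.2873  0.1987] yaw 178.6 q [ -45.9   26.1  100.    -0.    54.  -134.5] open 0.312 F [-0.1  0.4 -1.2] M [ 0.1  -0.14 -0.01]
shift mm [ -0.4   1.9 -41.3] rz units 0.04 z axis [-0.0012  0.0013 -1.    ]
shank offset from TCP (mm) & tilt per 50mm [1.01 0.05 2.31 0.53] 113 lowest z -113.7
lug pts [[19.0, -18.0, -105.0], [16.0, -18.0, -105.0], [-0.0, -24.0, -104.0], [18.0, -5.0, -103.0], [13.0, -12.0, -105.0], [-3.0, -16.0, -103.0], [-6.0, -18.0, -103.0], [-12.0, -22.0, -104.0], [23.0, 1.0, -105.0], [20.0, -0.0, -105.0], [16.0, 0.0, -104.0], [15.0, -7.0, -107.0], [13.0, -11.0, -108.0], [-5.0, -12.0, -105.0], [-7.0, -15.0, -106.0], [-13.0, -19.0, -106.0], [23.0, 12.0, -104.0], [20.0, 10.0, -104.0], [16.0, 10.0, -103.0], [18.0, -6.0, -111.0], [-4.0, -15.0, -110.0], [-8.0, -13.0, -108.0], [-20.0, -10.0, -104.0], [-22.0, -12.0, -104.0], [17.0, 17.0, -104.0], [15.0, 13.0, -105.0], [16.0, -2.0, -113.0], [9.0, 9.0, -106.0], [6.0, 8.0, -105.0], [-8.0, -5.0, -108.0], [-10.0, -8.0, -109.0], [-14.0, -6.0, -107.0], [-18.0, -4.0, -105.0], [12.0, 21.0, -104.0], [9.0, 21.0, -104.0], 
[... 1678 characters left out ...]
05.0], [15.0, 13.0, -105.0], [14.0, 6.0, -108.0], [11.0, 5.0, -108.0], [-7.0, -5.0, -109.0], [-9.0, -11.0, -111.0], [-14.0, -5.0, -107.0], [-18.0, -4.0, -105.0], [-21.0, -5.0, -105.0], [12.0, 20.0, -105.0], [9.0, 21.0, -104.0], [5.0, 9.0, -108.0], [-2.0, 11.0, -106.0], [-18.0, 7.0, -104.0], [-22.0, 6.0, -103.0], [-24.0, 2.0, -104.0], [4.0, 23.0, -105.0], [1.0, 22.0, -105.0], [-9.0, 20.0, -103.0], [-11.0, 15.0, -105.0], [-16.0, 10.0, -106.0], [-23.0, 11.0, -104.0], [-21.0, 14.0, -107.0]]
pot wall fit [ 0.26095942 -0.71140485] 882
rim [-0.45479619 -2.75134321] 267 [-31.22999989 -28.46022201  92.0893222 ] [28.30887589 35.41463718 97.98197999]
shoulder 133 [-19.9 -17.6 -32. ] [ 22.   22.  -15.5]
```

View pics/s4.png

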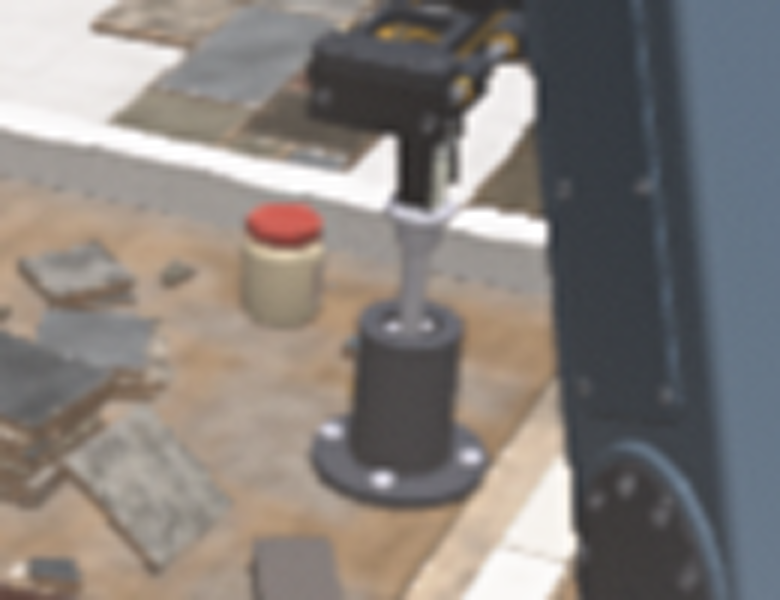

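The lugs are just inside the mouth at crop (393–430,325), centred in the rim, and no force shows. Continuing down to just above the bush.

Emit:
apply_moves(rows=[{"x":0,"y":0,"z":8,"rx":0,"ry":0,"rz":0,"claw":255},{"x":0,"y":0,"z":16,"rx":0,"ry":0,"rz":0,"claw":255},{"x":0,"y":0,"z":24,"rx":0,"ry":0,"rz":0,"claw":255},{"x":0,"y":0,"z":30,"rx":0,"ry":0,"rz":0,"claw":255},{"x":0,"y":0,"z":33,"rx":0,"ry":0,"rz":0,"claw":255},{"x":0,"y":0,"z":35,"rx":0,"ry":0,"rz":0,"claw":255},{"x":0,"y":0,"z":37,"rx":0,"ry":0,"rz":0,"claw":255},{"x":0,"y":0,"z":38,"rx":0,"ry":0,"rz":0,"claw":255}])

```text
time_s: 9.3
position: [0.4333, -0.2876, 0.1616]
tcp_rot: [[-1.0, 0.024, 0.0], [0.024, 1.0, -0.0], [-0.0, -0.0, -1.0]]
force: [0.6, 0.1, -1.7]
opening: 0.313
grasp_force: 30.0
```

Emit:
apply_moves(rows=[{"x":0,"y":0,"z":2,"rx":0,"ry":0,"rz":0,"claw":255},{"x":0,"y":0,"z":4,"rx":0,"ry":0,"rz":0,"claw":255},{"x":0,"y":0,"z":6,"rx":0,"ry":0,"rz":0,"claw":255},{"x":0,"y":0,"z":7,"rx":0,"ry":0,"rz":0,"claw":255},{"x":0,"y":0,"z":7,"rx":0,"ry":0,"rz":0,"claw":255}])

```text
time_s: 9.93
position: [0.4331, -0.2873, 0.1543]
tcp_rot: [[-1.0, 0.024, -0.001], [0.024, 1.0, 0.001], [0.001, 0.001, -1.0]]
force: [-0.5, 0.6, -1.3]
opening: 0.314
grasp_force: 30.0
```

No side force, so the shank is in the bore cleanly. Lowering in small steps to light contact.

Emit:
apply_moves(rows=[{"x":0,"y":0,"z":1,"rx":0,"ry":0,"rz":0,"claw":255},{"x":0,"y":0,"z":2,"rx":0,"ry":0,"rz":0,"claw":255},{"x":0,"y":0,"z":2.5,"rx":0,"ry":0,"rz":0,"claw":255},{"x":0,"y":0,"z":2.5,"rx":0,"ry":0,"rz":0,"claw":255}])

```text
time_s: 10.42
position: [0.4331, -0.2874, 0.1519]
tcp_rot: [[-1.0, 0.024, -0.0], [0.024, 1.0, 0.0], [0.0, 0.0, -1.0]]
force: [-0.3, 0.7, -1.0]
opening: 0.316
grasp_force: 30.0
```

Emit:
apply_moves(rows=[{"x":0,"y":0,"z":0.5,"rx":0,"ry":0,"rz":0,"claw":255},{"x":0,"y":0,"z":1,"rx":0,"ry":0,"rz":0,"claw":255},{"x":0,"y":0,"z":1,"rx":0,"ry":0,"rz":0,"claw":255}])

```text
time_s: 10.8
position: [0.4333, -0.2875, 0.1513]
tcp_rot: [[-1.0, 0.024, -0.0], [0.024, 1.0, 0.0], [0.0, 0.0, -1.0]]
force: [-1.1, 1.1, 1.5]
opening: 0.316
grasp_force: 30.0
```

Emit:
apply_moves(rows=[{"x":0,"y":0,"z":0.5,"rx":0,"ry":0,"rz":0,"claw":255},{"x":0,"y":0,"z":0.5,"rx":0,"ry":0,"rz":0,"claw":255}])

```text
time_s: 11.05
position: [0.4334, -0.2876, 0.1511]
tcp_rot: [[-1.0, 0.024, 0.0], [0.024, 1.0, -0.0], [-0.0, -0.0, -1.0]]
force: [-2.2, 1.4, 5.4]
opening: 0.317
grasp_force: 30.0
```

Light contact at about 7 N. Searching clockwise in short sweeps.

Emit:
apply_moves(rows=[{"x":0,"y":0,"z":0,"rx":0,"ry":0,"rz":0.4,"claw":255},{"x":0,"y":0,"z":0,"rx":0,"ry":0,"rz":0.8,"claw":255},{"x":0,"y":0,"z":0,"rx":0,"ry":0,"rz":1.2,"claw":255},{"x":0,"y":0,"z":0,"rx":0,"ry":0,"rz":1.6,"claw":255},{"x":0,"y":0,"z":0,"rx":0,"ry":0,"rz":2,"claw":255},{"x":0,"y":0,"z":0,"rx":0,"ry":0,"rz":2.4,"claw":255}])

```text
time_s: 11.8
position: [0.4335, -0.287, 0.1507]
tcp_rot: [[-0.962, 0.273, 0.001], [0.273, 0.962, 0.001], [-0.0, 0.001, -1.0]]
force: [0.0, 3.0, 1.8]
opening: 0.316
grasp_force: 30.0
```

Emit:
apply_moves(rows=[{"x":0,"y":0,"z":0.3,"rx":0,"ry":0,"rz":0.4,"claw":255},{"x":0,"y":0,"z":0.3,"rx":0,"ry":0,"rz":0.8,"claw":255},{"x":0,"y":0,"z":0.3,"rx":0,"ry":0,"rz":1.2,"claw":255},{"x":0,"y":0,"z":0.3,"rx":0,"ry":0,"rz":1.6,"claw":255},{"x":0,"y":0,"z":0.3,"rx":0,"ry":0,"rz":2,"claw":255},{"x":0,"y":0,"z":0.3,"rx":0,"ry":0,"rz":2.4,"claw":255}])

```text
time_s: 12.55
position: [0.4333, -0.2869, 0.1498]
tcp_rot: [[-0.864, 0.504, -0.0], [0.504, 0.864, 0.002], [0.001, 0.001, -1.0]]
force: [-0.6, 2.7, -1.0]
opening: 0.314
grasp_force: 30.0
```

```bash
python3 -c "
from h import *
todo(.4335,-.2873,.151,0)"
```

```text
t 12.55 pos [ 0.4333 -0.2869  0.1498] yaw 149.7 q [-4.590e+01  3.050e+01  1.024e+02  1.000e-01  4.710e+01 -1.057e+02] open 0.314 F [-0.6  2.7 -1. ] M [ 0.77 -0.21  0.05]
shift mm [-0.4 -0.3 -1.2] rz units 24.96 z axis [-1.0e-04  1.5e-03 -1.0e+00]
```

Emit:
apply_moves(rows=[{"x":0,"y":0,"z":0.6,"rx":0,"ry":0,"rz":0,"claw":255},{"x":0,"y":0,"z":1.2,"rx":0,"ry":0,"rz":0,"claw":255},{"x":0,"y":0,"z":1.2,"rx":0,"ry":0,"rz":0,"claw":255}])

```text
time_s: 12.92
position: [0.4331, -0.2871, 0.1488]
tcp_rot: [[-0.865, 0.502, -0.001], [0.502, 0.865, 0.001], [0.001, 0.001, -1.0]]
force: [-0.1, 3.9, -0.7]
opening: 0.312
grasp_force: 30.0
```

Emit:
apply_moves(rows=[{"x":0.3,"y":0.6,"z":1,"rx":0,"ry":0,"rz":0,"claw":255},{"x":0.3,"y":0.6,"z":2,"rx":0,"ry":0,"rz":0,"claw":255},{"x":0.3,"y":0.6,"z":3,"rx":0,"ry":0,"rz":0,"claw":255},{"x":0.3,"y":0.6,"z":3,"rx":0,"ry":0,"rz":0,"claw":255}])

```text
time_s: 13.42
position: [0.4332, -0.2868, 0.1458]
tcp_rot: [[-0.865, 0.502, -0.0], [0.502, 0.865, 0.0], [0.0, 0.0, -1.0]]
force: [-0.7, 2.8, -0.9]
opening: 0.312
grasp_force: 30.0
```

The plug is dropping freely into a start. Following it down toward TCP z of about 0.139.

Emit:
apply_moves(rows=[{"x":0.2,"y":0.4,"z":1,"rx":0,"ry":0,"rz":0,"claw":255},{"x":0.2,"y":0.4,"z":2,"rx":0,"ry":0,"rz":0,"claw":255},{"x":0.2,"y":0.4,"z":3,"rx":0,"ry":0,"rz":0,"claw":255},{"x":0.2,"y":0.4,"z":4,"rx":0,"ry":0,"rz":0,"claw":255},{"x":0.2,"y":0.4,"z":5,"rx":0,"ry":0,"rz":0,"claw":255},{"x":0.2,"y":0.4,"z":5,"rx":0,"ry":0,"rz":0,"claw":255}])

```text
time_s: 14.18
position: [0.4333, -0.2865, 0.1409]
tcp_rot: [[-0.865, 0.502, -0.0], [0.502, 0.865, -0.0], [0.0, -0.0, -1.0]]
force: [-1.5, 2.2, -0.3]
opening: 0.311
grasp_force: 30.0
```

Emit:
apply_moves(rows=[{"x":0,"y":0.3,"z":0.7,"rx":0,"ry":0,"rz":0,"claw":255},{"x":0,"y":0.3,"z":1.4,"rx":0,"ry":0,"rz":0,"claw":255},{"x":0,"y":0.3,"z":2.0,"rx":0,"ry":0,"rz":0,"claw":255},{"x":0,"y":0.3,"z":2.0,"rx":0,"ry":0,"rz":0,"claw":255}])

```text
time_s: 14.68
position: [0.4335, -0.2863, 0.139]
tcp_rot: [[-0.865, 0.502, -0.0], [0.502, 0.865, -0.0], [-0.0, -0.0, -1.0]]
force: [-1.3, 1.8, -0.9]
opening: 0.312
grasp_force: 30.0
```

```bash
python3 -c "
from h import *
todo(.4335,-.2873,.139,0)"
```

```text
t 14.675 pos [ 0.4335 -0.2863  0.139 ] yaw 149.8 q [ -45.8   31.6  102.9   -0.    45.5 -105.6] open 0.312 F [-1.3  1.8 -0.9] M [ 0.46  0.25 -0.01]
shift mm [-0.5 -0.8 -0. ] rz units 24.97 z axis [-1.e-04 -1.e-04 -1.e+00]
```

It has dropped by the full 13 mm, so the shoulder is 7 mm above the rim. Turning clockwise into the level part of the groove.

Emit:
apply_moves(rows=[{"x":0,"y":0,"z":-0.5,"rx":0,"ry":0,"rz":0.5,"claw":255},{"x":0,"y":0,"z":-0.5,"rx":0,"ry":0,"rz":1,"claw":255},{"x":0,"y":0,"z":-0.5,"rx":0,"ry":0,"rz":1.5,"claw":255},{"x":0,"y":0,"z":-0.5,"rx":0,"ry":0,"rz":2,"claw":255},{"x":0,"y":0,"z":-0.5,"rx":0,"ry":0,"rz":2.5,"claw":255}])

```text
time_s: 15.3
position: [0.4338, -0.286, 0.1394]
tcp_rot: [[-0.704, 0.711, 0.001], [0.711, 0.704, 0.0], [-0.0, 0.001, -1.0]]
force: [-0.1, 2.7, -0.8]
opening: 0.31
grasp_force: 30.0
```

```bash
python3 -c "
from h import *
todo(.4335,-.2873,.139,0)"
```

```text
t 15.3 pos [ 0.4338 -0.286   0.1394] yaw 134.7 q [-4.580e+01  3.150e+01  1.029e+02  1.000e-01  4.560e+01 -9.050e+01] open 0.31 F [-0.1  2.7 -0.8] M [ 0.61 -0.1   0.04]
shift mm [-0.7 -1.2  0.4] rz units 22.45 z axis [ 8.e-04  4.e-04 -1.e+00]
```

Emit:
apply_moves(rows=[{"x":0.3,"y":0.3,"z":0.3,"rx":0,"ry":0,"rz":0.7,"claw":255},{"x":0.3,"y":0.3,"z":0.6,"rx":0,"ry":0,"rz":1.4,"claw":255},{"x":0.3,"y":0.3,"z":0.9,"rx":0,"ry":0,"rz":2.1,"claw":255},{"x":0.3,"y":0.3,"z":1.2,"rx":0,"ry":0,"rz":2.8,"claw":255},{"x":0.3,"y":0.3,"z":1.6,"rx":0,"ry":0,"rz":3.5,"claw":255},{"x":0.3,"y":0.3,"z":1.8,"rx":0,"ry":0,"rz":4,"claw":255}])

```text
time_s: 16.05
position: [0.4341, -0.2856, 0.1378]
tcp_rot: [[-0.354, 0.935, 0.001], [0.935, 0.354, 0.0], [-0.0, 0.001, -1.0]]
force: [0.3, 3.8, -0.4]
opening: 0.315
grasp_force: 30.0
```

```bash
python3 -c "
from h import *
todo(.4335,-.2873,.139,0)"
```

```text
t 16.05 pos [ 0.4341 -0.2856  0.1378] yaw 110.7 q [-4.57e+01  3.17e+01  1.03e+02  1.00e-01  4.53e+01 -6.65e+01] open 0.315 F [ 0.3  3.8 -0.4] M [ 0.69 -0.25  0.01]
shift mm [-1.4 -1.2 -1.2] rz units 18.45 z axis [ 1.4e-03  2.0e-04 -1.0e+00]
```

Emit:
apply_moves(rows=[{"x":0.6,"y":0.2,"z":0.4,"rx":0,"ry":0,"rz":0.7,"claw":255},{"x":0.6,"y":0.2,"z":0.8,"rx":0,"ry":0,"rz":1.4,"claw":255},{"x":0.6,"y":0.2,"z":1.2,"rx":0,"ry":0,"rz":2.1,"claw":255},{"x":0.6,"y":0.2,"z":1.6,"rx":0,"ry":0,"rz":2.8,"claw":255},{"x":0.6,"y":0.2,"z":1.9,"rx":0,"ry":0,"rz":3.5,"claw":255},{"x":0.6,"y":0.2,"z":2.2,"rx":0,"ry":0,"rz":4,"claw":255}])

```text
time_s: 16.8
position: [0.4344, -0.2855, 0.1357]
tcp_rot: [[0.057, 0.998, 0.002], [0.998, -0.057, -0.001], [-0.001, 0.002, -1.0]]
force: [0.3, 1.5, -0.8]
opening: 0.314
grasp_force: 30.0
```

```bash
python3 -c "
from h import *
todo(.4335,-.2873,.139,0)"
```

```text
t 16.8 pos [ 0.4344 -0.2855  0.1357] yaw 86.7 q [-4.570e+01  3.190e+01  1.031e+02  1.000e-01  4.490e+01 -4.240e+01] open 0.314 F [ 0.3  1.5 -0.8] M [ 0.47 -0.17  0.06]
shift mm [-1.8 -0.8 -3.3] rz units 14.45 z axis [ 0.0021 -0.001  -1.    ]
```

Emit:
apply_moves(rows=[{"x":0.2,"y":0,"z":0.4,"rx":0,"ry":0,"rz":0.6,"claw":255},{"x":0.2,"y":0,"z":0.8,"rx":0,"ry":0,"rz":1.2,"claw":255},{"x":0.2,"y":0,"z":1.2,"rx":0,"ry":0,"rz":1.8,"claw":255},{"x":0.2,"y":0,"z":1.6,"rx":0,"ry":0,"rz":2.4,"claw":255},{"x":0.2,"y":0,"z":1.9,"rx":0,"ry":0,"rz":3,"claw":255},{"x":0.2,"y":0,"z":1.9,"rx":0,"ry":0,"rz":3,"claw":255}])

```text
time_s: 17.55
position: [0.4346, -0.2856, 0.1339]
tcp_rot: [[0.361, 0.933, 0.003], [0.933, -0.361, -0.002], [-0.001, 0.003, -1.0]]
force: [1.1, 1.2, -1.8]
opening: 0.312
grasp_force: 30.0
```

```bash
python3 -c "
from h import *
todo(.4335,-.2873,.139,0)"
```

```text
t 17.55 pos [ 0.4346 -0.2856  0.1339] yaw 68.9 q [-4.570e+01  3.200e+01  1.031e+02  1.000e-01  4.470e+01 -2.460e+01] open 0.312 F [ 1.1  1.2 -1.8] M [ 0.38 -0.35  0.03]
shift mm [-2.  -0.4 -5.1] rz units 11.48 z axis [ 0.0025 -0.0016 -1.    ]
```

Emit:
apply_moves(rows=[{"x":0,"y":0,"z":0.4,"rx":0,"ry":0,"rz":0.5,"claw":255},{"x":0,"y":0,"z":0.8,"rx":0,"ry":0,"rz":1,"claw":255},{"x":0,"y":0,"z":1.2,"rx":0,"ry":0,"rz":1.5,"claw":255},{"x":0,"y":0,"z":1.5,"rx":0,"ry":0,"rz":2,"claw":255},{"x":0,"y":0,"z":1.5,"rx":0,"ry":0,"rz":2,"claw":255}])

```text
time_s: 18.18
position: [0.4346, -0.2857, 0.1325]
tcp_rot: [[0.546, 0.838, 0.003], [0.838, -0.546, -0.002], [-0.0, 0.003, -1.0]]
force: [1.9, 1.2, 0.0]
opening: 0.314
grasp_force: 30.0
```

```bash
python3 -c "
from h import *
todo(.4335,-.2873,.139,0)"
```

```text
t 18.175 pos [ 0.4346 -0.2857  0.1325] yaw 56.9 q [-45.7  32.2 103.2   0.   44.5 -12.6] open 0.314 F [1.9 1.2 0. ] M [ 0.33 -0.5   0.  ]
shift mm [-1.9 -0.  -6.5] rz units 9.48 z axis [ 0.0026 -0.0018 -1.    ]
```

Emit:
apply_moves(rows=[{"x":0,"y":0,"z":0.2,"rx":0,"ry":0,"rz":0.4,"claw":255},{"x":0,"y":0,"z":0.5,"rx":0,"ry":0,"rz":0.8,"claw":255},{"x":0,"y":0,"z":0.8,"rx":0,"ry":0,"rz":1.2,"claw":255},{"x":0,"y":0,"z":0.8,"rx":0,"ry":0,"rz":1.2,"claw":255}])

```text
time_s: 18.68
position: [0.4348, -0.2858, 0.1321]
tcp_rot: [[0.647, 0.763, 0.003], [0.763, -0.647, -0.002], [0.0, 0.004, -1.0]]
force: [2.0, 0.8, 3.3]
opening: 0.313
grasp_force: 30.0
```

Run:
```python
from h import *
todo(.4335,-.2873,.139,0)
im,W=cloud('side');save(cv2.resize(im[110:210,310:440],(780,600),interpolation=cv2.INTER_CUBIC),'s5.png')
```

```text
t 18.675 pos [ 0.4348 -0.2858  0.1321] yaw 49.7 q [-45.7  32.2 103.2   0.   44.4  -5.4] open 0.313 F [2.  0.8 3.3] M [ 0.33 -0.63 -0.03]
shift mm [-1.9  0.  -6.9] rz units 8.29 z axis [ 0.003  -0.0022 -1.    ]
```

View pics/s5.png

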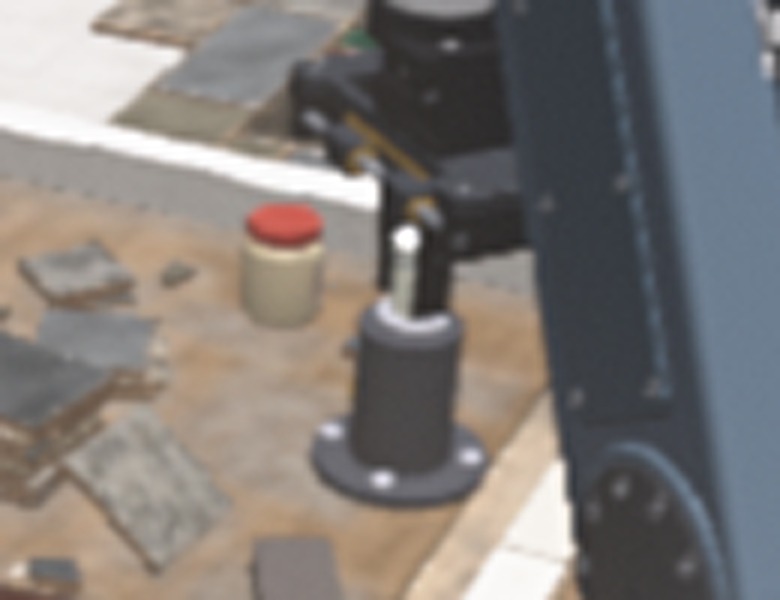

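The shoulder disc looks seated on the rim at crop (415,318). A small extra turn will show whether the contact is the rim, in which case the force and height stay as they are.

Emit:
apply_moves(rows=[{"x":0,"y":0,"z":0.2,"rx":0,"ry":0,"rz":0.4,"claw":255},{"x":0,"y":0,"z":0.2,"rx":0,"ry":0,"rz":0.8,"claw":255},{"x":0,"y":0,"z":0.2,"rx":0,"ry":0,"rz":0.8,"claw":255}])

```text
time_s: 19.1
position: [0.4349, -0.2861, 0.1321]
tcp_rot: [[0.708, 0.706, 0.003], [0.706, -0.708, -0.003], [0.0, 0.004, -1.0]]
force: [3.6, 1.9, 5.3]
opening: 0.314
grasp_force: 30.0
```

```bash
python3 -c "
from h import *
todo(.4335,-.2873,.139,0)"
```

```text
t 19.1 pos [ 0.4349 -0.2861  0.1321] yaw 44.9 q [-45.7  32.2 103.2   0.   44.3  -0.6] open 0.314 F [3.6 1.9 5.3] M [ 0.4  -0.74  0.05]
shift mm [-1.9 -0.1 -6.9] rz units 7.49 z axis [ 0.0035 -0.0028 -1.    ]
```

The height is unchanged at 0.1321, which matches the shoulder-seated height in the stand, so the plug is home. Easing the push off and releasing.

Emit:
apply_moves(rows=[{"x":0,"y":0,"z":-0.7,"rx":0,"ry":0,"rz":0,"claw":255},{"x":0,"y":0,"z":-0.7,"rx":0,"ry":0,"rz":0,"claw":150},{"x":0,"y":0,"z":-0.7,"rx":0,"ry":0,"rz":0,"claw":110},{"x":0,"y":0,"z":-0.7,"rx":0,"ry":0,"rz":0,"claw":90},{"x":0,"y":0,"z":-0.7,"rx":0,"ry":0,"rz":0,"claw":90},{"x":0,"y":0,"z":-15,"rx":0,"ry":0,"rz":0,"claw":90},{"x":0,"y":0,"z":-40,"rx":0,"ry":0,"rz":0,"claw":90},{"x":0,"y":0,"z":-70,"rx":0,"ry":0,"rz":0,"claw":90},{"x":0,"y":0,"z":-100,"rx":0,"ry":0,"rz":0,"claw":90},{"x":0,"y":0,"z":-100,"rx":0,"ry":0,"rz":0,"claw":90}])

```text
time_s: 20.35
position: [0.4347, -0.2862, 0.2343]
tcp_rot: [[0.709, 0.705, 0.005], [0.705, -0.709, -0.005], [-0.0, 0.007, -1.0]]
force: [0.5, 0.7, -0.8]
opening: 0.649
grasp_force: 0.0
```

Run:
```python
from h import *
todo(.4335,-.2873,.139,0)
im,W=cloud('side');save(cv2.resize(im[110:210,310:440],(780,600),interpolation=cv2.INTER_CUBIC),'s6.png')
P=W[120:200,330:420].reshape(-1,3);e=P-[.435,-.286,0];m=(np.hypot(e[:,0],e[:,1])<.012)&(P[:,2]>.12)
print('head top z',np.percentile(P[m,2],[50,90]),len(P[m]))
m=(np.hypot(e[:,0],e[:,1])<.024)&(P[:,2]>.09)&(P[:,2]<.115)&(np.hypot(e[:,0],e[:,1])>.015);print('disc top z',np.median(P[m,2]))
```

```text
t 20.35 pos [ 0.4347 -0.2862  0.2343] yaw 44.9 q [-45.7  23.1  98.1  -0.   58.4  -0.5] open 0.649 F [ 0.5  0.7 -0.8] M [-0.03 -0.05  0.04]
shift mm [-1.7 -0.7 95.3] rz units 7.48 z axis [ 0.0048 -0.005  -1.    ]
head top z [0.14566436 0.1501748 ] 34
disc top z 0.0995097221489874
```

View pics/s6.png

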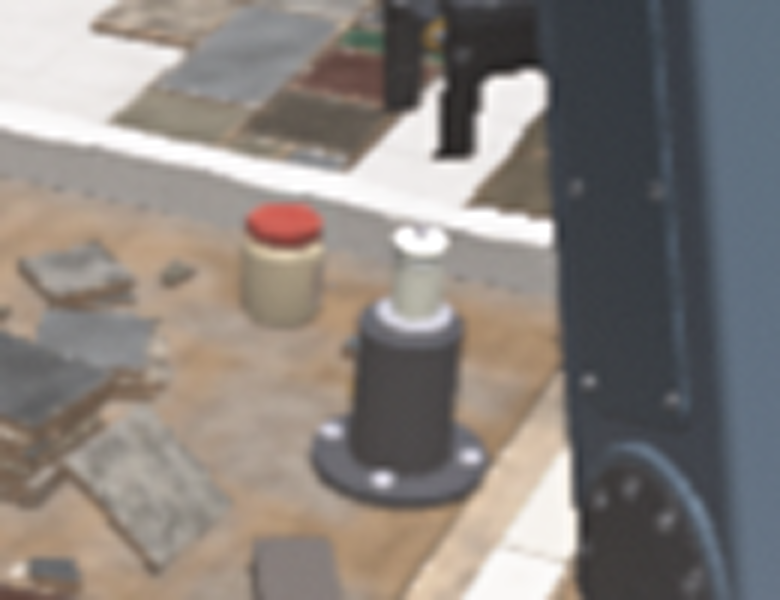

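The plug stands upright with its shoulder flush on the rim at crop (415,315). The head top is at about 147 mm, the gripper is clear, and the jar is where it was.

```bash
python3 -c "
from rig import hand_in
print(hand_in())"
```

```text
the job is handed in; nothing more can be done
None
```

The igniter plug is screwed into the burner with its shoulder flush on the rim and released. The highest contact force I read was about 7 N, the bystanders were not touched, and the job was handed in at about 20 s.

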